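# Clear the turnover stand and flip the board

### The job

The board on the turnover stand has to be turned over so that its solder side faces up, but a bit case is lying where it would come down. First put the bit case into the shallow metal parts tray, lying flat and right way up on the tray's floor. Then swing the board's frame gently over its hinge until it lies fully flat on the other side of the stand, without letting it slam; leave the other tools and parts on the bench where they are.

Things in the scene. Friction and masses are not known exactly. Their poses are not given: they have to be found in the camera images.
- stand: Board turnover stand, fixed: grey base plate 150 (x) x 340 (y) x 12 mm. Origin on the bench under its centre. The hinge runs along its x axis at y = 0 between two blocks at x = +/-69 mm (12 x 26 mm, 36 mm high). The frame starts on the +y side and must come down on the -y side. A rubber rest bar (110 x 8 mm, top 22 mm above the bench) crosses each side at y = +/-152 mm.
- hinge_mid (a point): Middle of the hinge line, 26 mm above the bench; its axes are those of the stand.
- swing_frame (a joint): Frame angle (rad): 0 = flat on the stand's +y side, pi/2 = upright, pi (its stop) = flat on the -y side, level at hinge height. Starts half open; a stiff friction hinge (0.3 N m) holds it wherever it is left. Aluminium frame with a green board: 120 mm wide, 8 mm thick, 160 mm from hinge to edge, 200 g. Push or press its 14 mm outer bar, along its arc: a level push from outside may jam.
- frame_edge (a point): Middle of the frame's outer edge, 160 mm from the hinge line, at mid thickness. x along the hinge, y away from the hinge, z square to the board on its component side (components stand up to 3 mm above the frame).
- bit_case: Black flat plastic bit case, 42 x 100 x 16 mm, 90 g, lying at any angle on the -y half of the stand's base plate. Origin at the centre of its underside (the box spans x -20 to +22 mm); its y axis runs along its 100 mm length.
- parts_tray: Shallow open bare steel tray, fixed, 130 x 170 mm outside, walls 3 mm thick and 22 mm high, inner floor 3 mm above the bench. Origin under its centre, its y axis along the 170 mm side.
- side_cutters: Bystander: side cutters with orange handles, 138 mm long along their y axis, 11 mm high. Leave them.
- marker: Bystander: black marker pen, 131 mm long along its y axis, 17 mm thick. Leave it.
- esd_brush: Bystander: black-handled dust brush, 166 mm long along its y axis, 26 mm wide, 11 mm high. Leave it.
- mouse: Bystander: black computer mouse, 106 x 58 x 36 mm. Leave it.

How it is judged:
By the outcome, as a careful person would: the job done as asked, in the order asked, and still so for the second after the job is handed in, with the robot touching nothing.
It also fails if it takes over 69 s, if anything falls off the work surface, if the arm or the gripper's body presses on something with over 40 N, if the wrist force passes 120 N, or if a joint passes its speed limit or range.

### The arm

A 6-joint arm with a two-finger parallel gripper is mounted at the origin on a cart in front of the work surface, level with it; the furniture and walls round the work are solid. World frame = base frame: x ahead of the robot, y to its left, z up, the work surface at z = 0. Lengths are in mm, angles in degrees, forces in N, time in s.
With the tool pointing down it reaches from about 350 to 875 mm from the base axis. Payload 4.2 kg.
Tool frame: the origin (TCP) lies midway between the tips of the shut fingers; the grasp point (between the pads) lies robot.grip_depth behind it (robot.grip_depth is the distance from the TCP to the grasp point, in mm); z points along the fingers, y is the direction in which the jaws open and shut (so a half turn about z gives the same grasp; the last joint's range is limited). The gripper opens to 87 mm and grips with 3 to 60 N. Pads are 19 mm wide; open, the fingers measure 117 mm over their backs; the gripper's body (75 mm by 190 mm) begins 51 mm behind the grasp point.
Start: joints at [-58.637, 22.042, 0.453, 0, -68.411, -14.817], TCP at [178.017, -599.09, 222.55] pointing down, gripper open.
Joint ranges: [-179.83, 179.83], [-69.29, 118.12], [-61.27, 80.66], [-181.25, 117.63], [-171.15, -9.14], [-177.46, 177.46]. Speed limits (degrees/s): [159.86, 159.86, 180, 180, 180, 180].

### API

Orientations are given as a 3x3 rotation matrix whose columns are the frame's x, y, z axes.
In Python, from rig import robot, optics, job gives the robot as it stands.
- The arm moves only by the shell command python3 -m pendant 'ROWS'. ROWS is JSON, a list of rows, each a list of 7 numbers: the opening, from -1 (shut) to 1 (fully open), then the shift along the tool's x, y, z in mm, then the turn, a rotation vector about the tool's x, y, z in degrees. A call has 1 to 5 rows; each row is the pose to reach, as a shift and turn from the pose measured when the call began, along the tool's axes at that moment; what a row does not reach only later rows make up. A row lasts 1/8 s, in which the tool goes at most 62.5 mm and 10.7 degrees, less where a joint would pass 70% of its speed; a pose out of reach is approached as far as the arm can. A call with a gripper value outside its range is refused whole. The fingers move at their own pace and stop on an object; the grip force is fixed at half the most. Time passes only in rows, so rows that repeat a pose let the fingers close. It gives the time, the measured TCP pose, the force and the opening at its end, in the units of the state.
- robot.get_obs(): the state, without advancing time (a new reading comes with each control period).
- optics.read_camera(name): name is "side" or "top"; returns the picture (384x512x3 uint8, red, green, blue); there is no depth.
- optics.get_calibration(name): a dict with "camera_matrix" (3x3 intrinsics, pixels), "dist_coeffs" ([k1, k2, p1, p2, k3] as OpenCV has them; the pictures are not rectified), "pose" (4x4, takes a point from camera to world coordinates). Camera axes: x right, y down, z forward; pixel columns grow to the right and rows downward; lengths in mm; the calibration is good to about 2 mm. A picture is of the moment at which its call begins. get_calibration takes no time and is no camera call.
- job.close_job(): hands the job in, once; it reports no verdict.
The state is a dict: "clock": time; "q": joint angles; "joint_vel": joint speeds; "joint_efforts": joint torques, N m; "position": TCP position; "eef_rot": TCP orientation; "wrist_force": force on the tool from outside, world axes, zero at the start; "wrist_torque": the same for the moment, N m; "opening": opening from 0.0 (shut) to 1.0 (fully open).
Only numpy, scipy, OpenCV 4.12 (cv2) and the standard library are available. Lean on these libraries where they do the work, as an engineer would, in place of code of your own. Each camera call takes 0.05 s, during which the arm holds its last target. There are 200 camera calls.

## Working session

There is one attempt and no reset: what is moved stays moved. The work goes in short steps, Python scripts to look and compute and a shell command to move; the robot and the scene stay as the last step left them, time stands still between calls to the robot, and variables do not carry over. Pictures are saved under pics/ and viewed, about 8 in all and at most 12, crops included, and the job is handed in when it is done.

```bash
ls; mkdir -p pics; python3 - <<'E'
from rig import robot, optics, job
import cv2, numpy as np
for n in("top","side"):
    im=optics.read_camera(n); cv2.imwrite(f"pics/{n}0.png",cv2.resize(im[:,:,::-1],None,fx=1.5,fy=1.5,interpolation=cv2.INTER_CUBIC))
    c=optics.get_calibration(n); print(n,np.round(c["camera_matrix"],1).tolist(),np.round(c["dist_coeffs"],3),np.round(c["pose"],3).tolist())
o=robot.get_obs(); print(o, robot.grip_depth)
E
```

```text
pics
top [[490.8, 0.0, 249.6], [0.0, 490.8, 198.5], [0.0, 0.0, 1.0]] [-0.004  0.     0.     0.     0.   ] [[0.019, -0.993, 0.112, 328.202], [-1.0, -0.02, -0.014, 42.323], [0.016, -0.112, -0.994, 1429.896], [0.0, 0.0, 0.0, 1.0]]
side [[438.0, 0.0, 254.9], [0.0, 438.0, 190.7], [0.0, 0.0, 1.0]] [-0.027  0.     0.     0.     0.   ] [[-0.452, -0.753, 0.479, -113.692], [-0.892, 0.387, -0.233, 332.853], [-0.01, -0.532, -0.846, 1067.596], [0.0, 0.0, 0.0, 1.0]]
{'clock': 0.1, 'q': array([-5.86362890e+01,  2.20849070e+01,  3.86998234e-01, -2.45109953e-02,
       -6.84117554e+01, -1.48185080e+01]), 'joint_vel': array([ 0.01245585, -0.14145393,  0.15898084,  0.10970423, -0.03141167,
       -0.05962283]), 'joint_efforts': array([-3.79471458e-04, -3.91688776e+01,  1.87936610e+01,  4.23191920e+00,
        1.34757132e-02, -7.64615720e-05]), 'position': array([ 177.85752332, -598.58938244,  221.58217992]), 'eef_rot': array([[-9.58640251e-01, -2.84619815e-01, -6.56496787e-04],
       [-2.84620552e-01,  9.58638488e-01,  1.84133625e-03],
       [ 1.05262304e-04,  1.95203153e-03, -9.99998089e-01]]), 'wrist_force': array([0.34012305, 0.70343407, 0.83038382]), 'wrist_torque': array([-0.01489042, -0.0371598 ,  0.04713592]), 'opening': 1.0017003243817675} 18.700000000000003
```

View pics/top0.png

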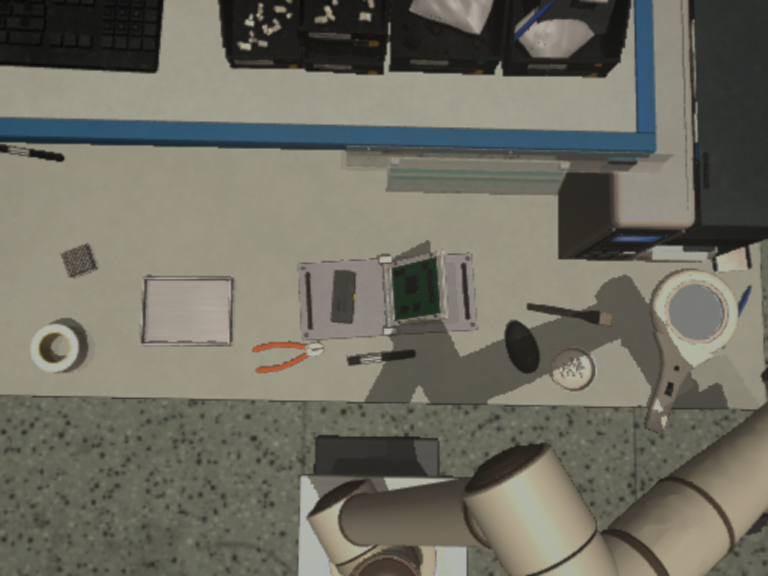

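View pics/side0.png

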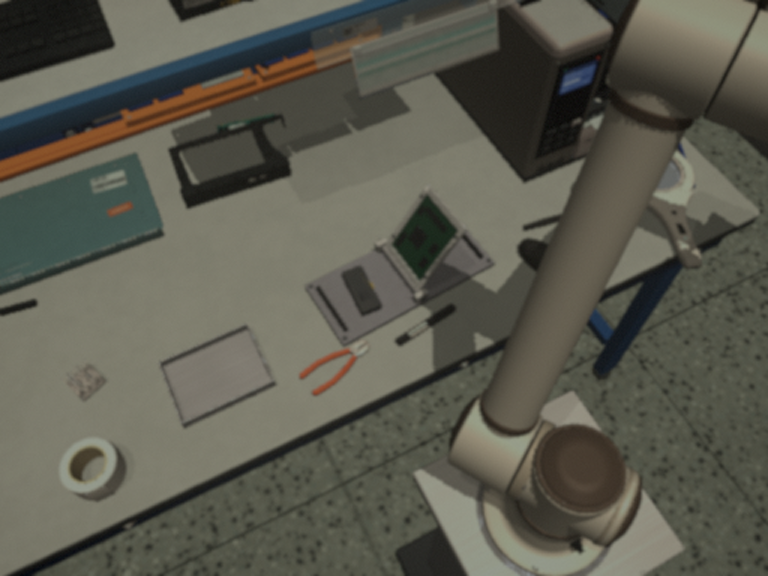

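```bash
cat > h.py <<'E'
import cv2, numpy as np
from rig import robot, optics, job
def ray(n,px):
    c=optics.get_calibration(n); T=np.array(c["pose"])
    p=cv2.undistortPoints(np.float64(px).reshape(-1,1,2),np.array(c["camera_matrix"]),np.array(c["dist_coeffs"])).reshape(-1,2)
    return T[:3,3],np.c_[p,np.ones(len(p))]@T[:3,:3].T
def plane(n,px,z):
    o,d=ray(n,px); return o+d*((z-o[2])/d[:,2])[:,None]
def proj(n,P):
    c=optics.get_calibration(n); W=np.linalg.inv(c["pose"])
    return cv2.projectPoints(np.float64(P).reshape(-1,1,3),cv2.Rodrigues(W[:3,:3])[0],W[:3,3],np.array(c["camera_matrix"]),np.array(c["dist_coeffs"]))[0].reshape(-1,2)
def tri(p1,p2):
    o1,d1=ray("top",p1);o2,d2=ray("side",p2);out=[]
    for a,b in zip(d1,d2):
        s=np.linalg.lstsq(np.c_[a,-b],o2-o1,rcond=None)[0]
        A=o1+a*s[0];B=o2+b*s[1];out.append(np.r_[(A+B)/2,np.linalg.norm(A-B)])
    return np.array(out)
def crop(n,x,y,w,h,f,name):
    im=optics.read_camera(n)[y:y+h,x:x+w,::-1]
    cv2.imwrite(f"pics/{name}.png",cv2.resize(im,None,fx=f,fy=f,interpolation=cv2.INTER_CUBIC))
def rects(n,mask,z,amin=60):
    for c in cv2.findContours(mask,cv2.RETR_EXTERNAL,cv2.CHAIN_APPROX_NONE)[0]:
        if cv2.contourArea(c)>amin:
            r=cv2.minAreaRect(c); P=plane(n,cv2.boxPoints(r),z)
            print(n,np.round(r[0],1),np.round(r[1],1),"ctr",np.round(P.mean(0),1),"edges",np.round(P[1]-P[0],1)[:2],np.round(P[2]-P[1],1)[:2])
E
python3 - <<'E'
from h import *
crop("top",80,160,245,90,3.2,"t1")
crop("side",195,115,140,120,5,"s1")
im=optics.read_camera("top"); g=im.max(2)
m=np.zeros_like(g); m[170:222,212:244]=(g[170:222,212:244]<85)*255
print("case"); rects("top",m,28)
im2=optics.read_camera("side"); g=im2.max(2); print(np.median(g[200:215,225:240]))
m=np.zeros_like(g); m[172:212,222:258]=(g[172:212,222:258]<65)*255; rects("side",m,28)
m=np.zeros_like(g); g=im.max(2); m[180:236,90:160]=(g[180:236,90:160]<125)*255; print("tray"); rects("top",m,22)
hsv=cv2.cvtColor(im,cv2.COLOR_RGB2HSV); print(hsv[200,205],hsv[150,205],hsv[240,205],hsv[205,120])
E
```

```text
case
top [228.5 197.3] [14.4 34.8] ctr [489.1  83.7  28. ] edges [100.5  -4.1] [ -1.9 -41.6]
104.0
side [240.6 193.7] [31.6 14.3] ctr [484.8  86.9  28. ] edges [  4.2 -42. ] [-101.9    4.1]
tray
top [124.1 206.7] [61.6 46.6] ctr [456.6 382.9  22. ] edges [134.1   4.8] [   0.3 -177.3]
[21 33 54] [ 26  36 150] [ 23  38 155] [ 17  31 163]
```

View pics/t1.png

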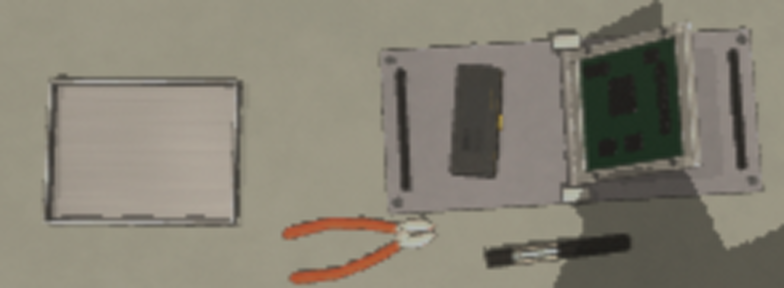

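View pics/s1.png

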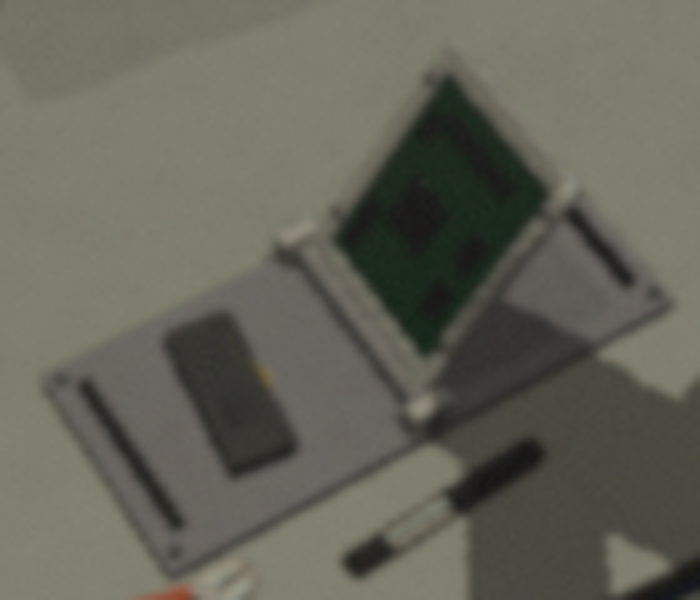

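The top crop shows the tray at left, the case (450–502, 65–178) lying nearly along world x, the hinge blocks at (566,41) and (573,193), and the frame's outer edge from (685,22) to (697,165). The side crop shows the same edge running from (447,45) to (572,185).

```bash
cat >> h.py <<'E'
from scipy.spatial.transform import Rotation as Ro
def go(P,R=None):
    o=robot.get_obs(); R0=o["eef_rot"]; s=R0.T@(np.array(P)-o["position"])
    r=np.zeros(3) if R is None else Ro.from_matrix(R0.T@R).as_rotvec(degrees=True)
    print("shift",np.round(s,1),"turn",np.round(r,2),"dist",np.round(np.linalg.norm(s)),"from",np.round(o["position"],1))
def down(yaw,pitch=0): # tool down, jaw (y) axis at world yaw deg
    c,s=np.cos(np.radians(yaw)),np.sin(np.radians(yaw)); y=np.array([c,s,0]);z=np.array([0,0,-1.]); return np.c_[np.cross(y,z),y,z]
E
python3 - <<'E'
from h import *
T=lambda l:[(80+a/3.2-.5+.16,160+b/3.2-.5+.16) for a,b in l]
S=lambda l:[(195+a/5-.4,115+b/5-.4) for a,b in l]
tc=T([(380,50),(750,28),(763,190),(390,213)]); sc=S([(43,383),None or (0,0)][:1]+[(672,305),(175,577)])
P=plane("top",tc,12); print("stand top",np.round(P,1).tolist(),P.mean(0),"len",np.linalg.norm(P-np.roll(P,1,0),axis=1))
print("stand side (TL,BR,BL)",np.round(plane("side",sc,12),1).tolist())
print("blocks top",np.round(plane("top",T([(566,41),(573,193)]),36),1).tolist(),"side",np.round(plane("side",S([(297,235),(421,405)]),36),1).tolist())
print("edge tri",np.round(tri(T([(685,22),(697,165)]),S([(447,45),(572,185)])),1).tolist())
P=plane("top",T([(50,80),(240,80),(236,223),(46,222)]),22); print("tray",np.round(P,1).tolist(),P.mean(0))
go([487,85,260],down(87.4))
E
```

```text
stand top [[553.7, 173.6, 12.0], [581.3, -164.5, 12.0], [432.8, -176.9, 12.0], [405.3, 160.1, 12.0]] [493.28858542  -1.91842565  12.        ] len [149.04588534 339.20009008 149.09620179 338.07020243]
stand side (TL,BR,BL) [[549.3, 174.3, 12.0], [431.3, -172.5, 12.0], [402.9, 159.8, 12.0]]
blocks top [[561.6, 4.7, 36.0], [425.0, -3.9, 36.0]] side [[560.2, 6.4, 36.0], [425.5, -2.4, 36.0]]
edge tri [[561.2, -89.1, 151.0, 2.8], [442.6, -98.5, 157.7, 4.6]]
tray [[518.5, 468.7, 22.0], [522.1, 298.0, 22.0], [393.1, 296.3, 22.0], [390.7, 465.4, 22.0]] [456.10640521 382.09603362  22.        ]
shift [-491.   567.6  -37.5] turn [ 4.000e-02 -1.000e-02  1.914e+01] dist 751.0 from [ 178.  -598.9  222.2]
```

```bash
python3 -m pendant '[[1,-41,47,-15,0,0,4],[1,-82,95,-30,0,0,8],[1,-123,142,-38,0,0,12],[1,-164,190,-38,0,0,16],[1,-205,237,-38,0,0,19]]'; python3 -c "
from h import *
go([487,85,260],down(87.4))"
```

```text
clock: 0.92
position: [305.4, -316.1, 260.7]
eef_rot: [[-0.999, 0.045, 0.001], [0.045, 0.999, 0.0], [-0.001, 0.0, -1.0]]
wrist_force: [1.6, 0.5, 1.2]
opening: 1.001
shift [-163.3  408.9    1. ] turn [0.01 0.06 0.01] dist 440.0 from [ 305.4 -316.1  260.7]
```

```bash
python3 -m pendant '[[1,-23,58,1,0,0,0],[1,-46,116,1,0,0,0],[1,-69,174,1,0,0,0],[1,-93,232,1,0,0,0],[1,-116,290,1,0,0,0]]'; python3 -m pendant '[[1,-23,58,0,0,0,0],[1,-47,119,0,0,0,0],[1,-47,119,40,0,0,0],[1,-47,119,80,0,0,0],[1,-47,119,80,0,0,0]]'; python3 -c "
from h import *
go([487,85,120],down(87.4)); crop('top',195,150,130,90,6,'t2')"
```

```text
clock: 1.55
position: [434.2, -31.0, 260.4]
eef_rot: [[-0.999, 0.045, 0.002], [0.045, 0.999, 0.0], [-0.002, 0.0, -1.0]]
wrist_force: [1.3, 0.1, -0.8]
opening: 1.0
clock: 2.17
position: [484.7, 85.1, 178.0]
eef_rot: [[-0.999, 0.044, -0.004], [0.044, 0.999, -0.003], [0.004, -0.003, -1.0]]
wrist_force: [0.5, -0.1, 0.5]
opening: 0.997
shift [-2.6  0.2 58. ] turn [-0.17 -0.24  0.05] dist 58.0 from [484.7  85.1 178. ]
```

View pics/t2.png

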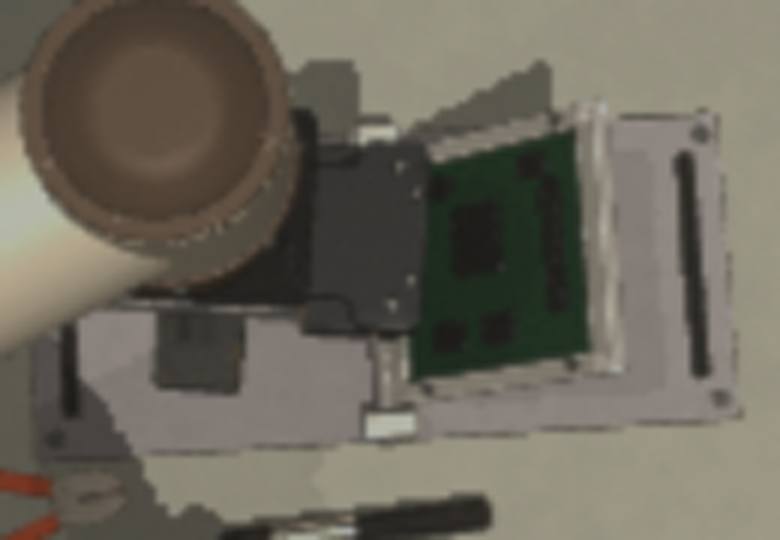

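The gripper is over the case, and the case end is visible at (155–245, 310–390). The body's right edge at (425,235) overhangs the hinge, but the frame leans away from it. I'm descending with a narrower opening so the fingers clear the rest bar.

```bash
python3 -m pendant '[[0.5,-2.5,0,50,-0.2,-0.2,0],[0.5,-2.5,0,100,-0.2,-0.2,0],[0.5,-2.5,0,130,-0.2,-0.2,0],[0.5,-2.5,0,140,-0.2,-0.2,0],[0.5,-2.5,0,140,-0.2,-0.2,0]]'; python3 -c "
from h import *
go([487,85,15],down(87.4)); crop('side',195,115,140,120,5,'s2')"
```

```text
clock: 2.85
position: [490.4, 85.6, 41.6]
eef_rot: [[-0.999, 0.044, 0.007], [0.044, 0.999, 0.003], [-0.007, 0.003, -1.0]]
wrist_force: [0.1, -0.2, 0.1]
opening: 0.751
shift [ 3.5 -0.8 26.6] turn [0.18 0.37 0.09] dist 27.0 from [490.4  85.6  41.6]
```

View pics/s2.png

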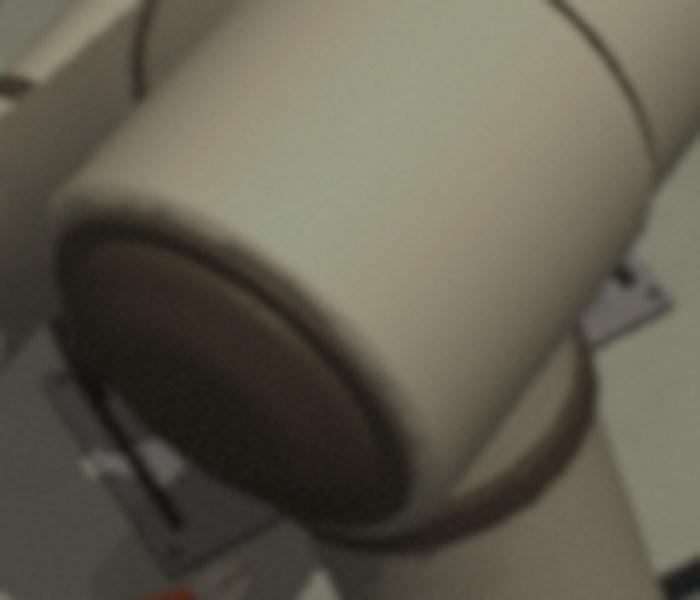

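The side view is blocked by the forearm. The forces are near zero, so I'll continue on the measurement.

```bash
python3 -m pendant '[[0.5,3,-1,13,0.2,0.3,0],[0.5,3,-1,20,0.2,0.3,0],[0.5,3,-1,25.5,0.2,0.3,0],[0.5,3,-1,25.5,0.2,0.3,0],[0.5,3,-1,25.5,0.2,0.3,0]]'; python3 -m pendant '[[-1,0,0,0,0,0,0],[-1,0,0,0,0,0,0],[-1,0,0,0,0,0,0],[-1,0,0,0,0,0,0],[-1,0,0,0,0,0,0]]'
```

```text
clock: 3.52
position: [487.9, 85.1, 16.6]
eef_rot: [[-0.999, 0.044, 0.002], [0.044, 0.999, 0.0], [-0.002, 0.0, -1.0]]
wrist_force: [0.1, 1.2, -0.8]
opening: 0.751
clock: 4.15
position: [488.0, 85.1, 16.7]
eef_rot: [[-0.999, 0.044, 0.003], [0.044, 0.999, 0.0], [-0.003, 0.0, -1.0]]
wrist_force: [-0.6, 0.3, 0.9]
opening: 0.474
```

```bash
python3 -m pendant '[[-1,0,0,-15,0,0,0],[-1,0,0,-50,0,0,0],[-1,0,0,-90,0,0,0],[-1,0,30,-100,0,0,0],[-1,0,70,-100,0,0,0]]'; python3 -c "
from h import *
go([456,382.5,80],down(90)); print(robot.get_obs()['opening'])"
```

```text
clock: 4.78
position: [491.2, 155.5, 118.0]
eef_rot: [[-0.999, 0.045, 0.005], [0.045, 0.999, 0.002], [-0.005, 0.002, -1.0]]
wrist_force: [0.4, -0.4, -1.7]
opening: 0.475
shift [ 45.6 225.1  38.3] turn [ 0.1   0.27 -2.6 ] dist 233.0 from [491.2 155.5 118. ]
0.4750744713229744
```

```bash
python3 -m pendant '[[-1,11,55,0,0,0,-1],[-1,22,110,0,0,0,-2],[-1,34,165,0,0,0,-2.6],[-1,45,215,10,0,0.2,-2.6],[-1,45.5,225,38,0,0.2,-2.6]]'; python3 -m pendant '[[-1,0,0,0,0,0,0]]'; python3 -c "
from h import *
go([456,382.5,40],down(90)); crop('top',80,150,140,100,5.5,'t3')"
```

```text
clock: 5.4
position: [456.1, 386.6, 80.9]
eef_rot: [[-1.0, -0.004, 0.004], [-0.004, 1.0, 0.006], [-0.004, 0.006, -1.0]]
wrist_force: [-0.2, -0.5, -0.8]
opening: 0.482
clock: 5.52
position: [454.5, 385.7, 78.1]
eef_rot: [[-1.0, -0.005, -0.0], [-0.005, 1.0, 0.001], [0.0, 0.001, -1.0]]
wrist_force: [-0.2, -0.3, -0.7]
opening: 0.472
shift [-1.5 -3.2 38.1] turn [ 0.03 -0.    0.26] dist 38.0 from [454.5 385.7  78.1]
```

View pics/t3.png

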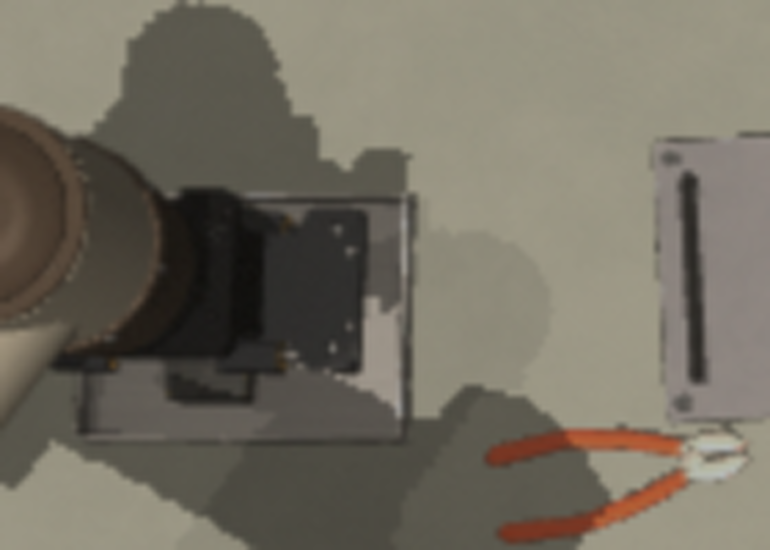

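The case end shows at (168–253, 360–402), well inside the tray (bottom wall at row 437). I'm lowering it now.

```bash
python3 -m pendant '[[-1,-1.5,-3,30,0,0,0.2],[-1,-1.5,-3,50,0,0,0.2],[-1,-1.5,-3,60,0,0,0.2],[-1,-1.5,-3,65,0,0,0.2],[-1,-1.5,-3,67,0,0,0.2]]';  python3 -m pendant '[[-1,0,0,1,0,0,0],[-1,0,0,1,0,0,0]]'; python3 -c "
from h import *
c=plane('top',[(118.2,223.1)],88);print(c)"
```

```text
clock: 6.2
position: [457.8, 383.9, 13.7]
eef_rot: [[-1.0, -0.001, 0.004], [-0.001, 1.0, 0.004], [-0.004, 0.004, -1.0]]
wrist_force: [-0.1, -0.4, -0.5]
opening: 0.476
clock: 6.45
position: [458.0, 384.2, 13.2]
eef_rot: [[-1.0, -0.001, 0.004], [-0.001, 1.0, 0.005], [-0.004, 0.005, -1.0]]
wrist_force: [0.4, -0.1, 0.1]
opening: 0.481
[[405.21160282 380.8281673   88.        ]]
```

```bash
python3 -m pendant '[[-1,0,-1,2,0,0.2,0],[-1,0,-1,4,-0.2,0.2,0],[-1,0,-1,5,-0.2,0.2,0],[-1,0,-1,5,-0.2,0.2,0],[-1,0,-1,5,-0.2,0.2,0]]'
```

```text
clock: 7.08
position: [458.1, 383.2, 8.2]
eef_rot: [[-1.0, -0.001, 0.001], [-0.001, 1.0, 0.009], [-0.001, 0.009, -1.0]]
wrist_force: [-0.4, 0.2, -0.9]
opening: 0.475
```

```bash
python3 -m pendant '[[-1,0,0,0.8,0.5,0,0],[-1,0,0,0.8,0.5,0,0],[0,0,0,0.5,0.5,0,0],[0.5,0,0,0.5,0.5,0,0],[0.5,0,0,0.5,0.5,0,0]]'; python3 -m pendant '[[0.5,0,0,0,0,0,0],[0.5,0,0,-10,0,0,0],[0.5,0,0,-50,0,0,0],[0.5,0,0,-100,0,0,0],[0.5,0,0,-150,0,0,0]]'
```

```text
clock: 7.7
position: [458.1, 383.3, 7.6]
eef_rot: [[-1.0, -0.001, 0.001], [-0.001, 1.0, 0.0], [-0.001, 0.0, -1.0]]
wrist_force: [-0.1, 1.0, -0.7]
opening: 0.65
clock: 8.32
position: [457.9, 383.2, 159.8]
eef_rot: [[-1.0, -0.001, 0.001], [-0.001, 1.0, 0.0], [-0.001, 0.0, -1.0]]
wrist_force: [-0.1, 1.4, -0.6]
opening: 0.753
```

```bash
cat >> h.py <<'E'
C=np.array([492,-.5,0]); a=np.radians(4.3); U=np.array([np.sin(a),-np.cos(a),0])
def st(u,z,along=0): # stand-plane point -> world
    return C+u*U+np.array([np.cos(a),np.sin(a),0])*along+[0,0,z]
E
python3 - <<'E'
from h import *
print(np.round(robot.get_obs()["q"],1), st(125,230), st(125,125))
go(st(135,230),down(4.3)); go(st(135,230),down(184.3))
E
```

```text
[ 5.550e+01  2.220e+01 -8.900e+00  1.000e-01 -5.890e+01 -1.454e+02] [ 501.37234085 -125.14814169  230.        ] [ 501.37234085 -125.14814169  125.        ]
shift [ -43.6 -518.3  -70.3] turn [8.000e-02 5.000e-02 8.578e+01] dist 525.0 from [457.9 383.2 159.8]
shift [ -43.6 -518.3  -70.3] turn [-5.000e-02  8.000e-02 -9.422e+01] dist 525.0 from [457.9 383.2 159.8]
```

```bash
python3 -m pendant '[[0,0,0,-50,0,0,-10],[-1,-6,-50,-75,0,0,-20],[-1,-11,-105,-75,0,0,-30],[-1,-16,-160,-75,0,0,-40],[-1,-21,-215,-75,0,0,-50]]'; python3 - <<'E'
from h import *
go(st(135,230),down(184.3))
E
```

```text
clock: 8.95
position: [478.9, 166.5, 235.8]
eef_rot: [[-0.637, -0.771, 0.003], [-0.771, 0.637, 0.001], [-0.003, -0.001, -1.0]]
wrist_force: [1.0, -0.4, 1.1]
opening: 0.269
shift [ 217.7 -210.     5.5] turn [ -0.13   0.12 -43.86] dist 303.0 from [478.9 166.5 235.8]
```

```bash
python3 -m pendant '[[-1,40,-39,0,0,0,-10],[-1,80,-77,0,0,0,-20],[-1,120,-116,0,0,0,-30],[-1,160,-154,0,0,0,-40],[-1,200,-193,3,0,0,-44]]'; python3 -m pendant '[[-1,0,0,0,0,0,0]]'; python3 - <<'E'
from h import *
go(st(130,125),down(184.3))
im=optics.read_camera("top")[:,:,::-1]; A=cv2.resize(im[150:250,80:330],None,fx=3,fy=3,interpolation=cv2.INTER_CUBIC)
im=optics.read_camera("side")[:,:,::-1]; B=cv2.resize(im[100:290,90:340],None,fx=3,fy=3,interpolation=cv2.INTER_CUBIC)[:300+0]
B=cv2.resize(im[190:290,90:340],None,fx=3,fy=3,interpolation=cv2.INTER_CUBIC)
cv2.imwrite("pics/c4.png",np.vstack([A,B]))
E
```

```text
clock: 9.57
position: [500.4, -110.7, 233.9]
eef_rot: [[0.082, -0.997, 0.005], [-0.997, -0.082, 0.001], [-0.001, -0.005, -1.0]]
wrist_force: [0.4, -1.0, -0.4]
opening: 0.005
clock: 9.7
position: [499.8, -114.1, 234.1]
eef_rot: [[0.077, -0.997, 0.005], [-0.997, -0.077, 0.001], [-0.001, -0.005, -1.0]]
wrist_force: [-0.2, -0.7, -0.5]
opening: 0.006
shift [ 16.2  -0.2 109.1] turn [-0.3   0.04  0.1 ] dist 110.0 from [ 499.8 -114.1  234.1]
```

View pics/c4.png

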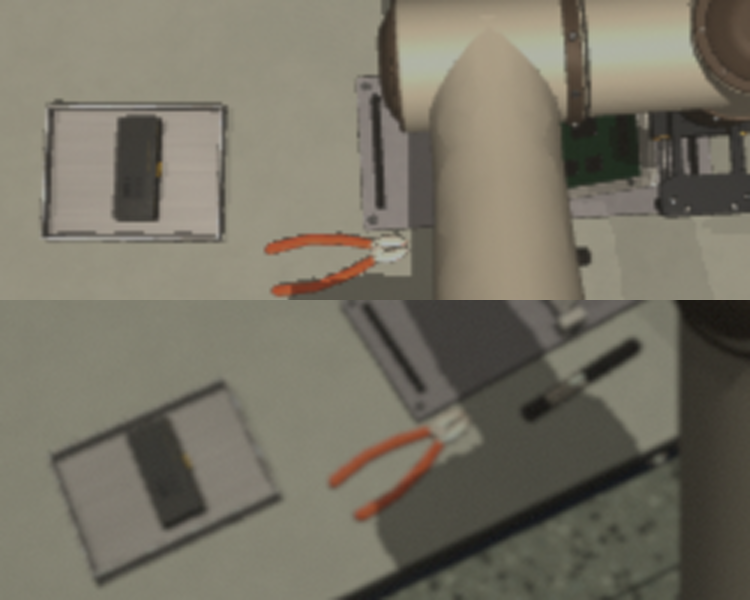

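The case lies flat inside the tray at (115–162, 115–220) in the top half, and nothing else has moved. Next, down outside the frame edge. The tool x axis now points outward along the stand's y.

```bash
python3 -m pendant '[[-1,16,0,20,-0.3,0,0],[-1,18,0,60,-0.3,0,0],[-1,18,0,95,-0.3,0,0],[-1,18,0,109,-0.3,0,0],[-1,18,0,109,-0.3,0,0]]'; cat >> h.py <<'E'
def where():
    o=robot.get_obs(); d=o["position"]-C; print("u",np.round(d@U,1),"z",np.round(d[2],1),"along",np.round(d@[np.cos(a),np.sin(a),0],1),"F in (u,along,z)",np.round([o["wrist_force"]@U,o["wrist_force"]@[np.cos(a),np.sin(a),0],o["wrist_force"][2]],1))
    return d@U,d[2]
def arc(ths,w=9.5):
    u0,z0=where()
    for t in ths:
        c,s=np.cos(np.radians(t)),np.sin(np.radians(t))
        if t<=90: u,z=160*c+4*s+w, 26+160*s-4*c-18+8*max(0,(t-53)/37)
        else:
            r=150+8*(t-90)/90; u,z=r*c+4*s+w,26+r*s-4*c
        print(t,"x %.1f z %.1f"%(u-u0,z0-z),"| abs u %.0f z %.0f"%(u,z))
E
python3 -c "
from h import *
arc([50,53,56,59,62,65])"
```

```text
clock: 10.42
position: [502.4, -128.3, 125.4]
eef_rot: [[0.082, -0.997, 0.0], [-0.997, -0.082, 0.001], [-0.001, -0.0, -1.0]]
wrist_force: [0.2, -0.2, 0.2]
opening: 0.007
u 128.2 z 125.4 along 0.8 F in (u,along,z) [0.2 0.2 0.2]
50 x -12.8 z -2.6 | abs u 115 z 128
53 x -19.2 z -8.0 | abs u 109 z 133
56 x -25.9 z -13.6 | abs u 102 z 139
59 x -32.9 z -19.0 | abs u 95 z 144
62 x -40.0 z -23.9 | abs u 88 z 149
65 x -47.4 z -28.5 | abs u 81 z 154
```

```bash
python3 -m pendant '[[-1,-13,0,-3,0,0,0],[-1,-19,0,-8,0,0,0],[-1,-26,0,-13,0,0,0],[-1,-33,0,-19,0,0,0],[-1,-40,0,-24,0,0,0]]'; python3 -c "
from h import *
arc([63,66,69,72,75,78]); crop('top',230,150,100,90,6,'t5')"
```

```text
clock: 11.05
position: [499.1, -88.1, 150.0]
eef_rot: [[0.082, -0.997, 0.0], [-0.997, -0.082, 0.001], [-0.001, -0.001, -1.0]]
wrist_force: [-0.6, -1.9, -1.5]
opening: 0.007
u 87.9 z 150.0 along 0.5 F in (u,along,z) [ 1.9 -0.7 -1.5]
63 x -2.2 z -0.9 | abs u 86 z 151
66 x -9.6 z -5.3 | abs u 78 z 155
69 x -17.3 z -9.4 | abs u 71 z 159
72 x -25.1 z -13.0 | abs u 63 z 163
75 x -33.1 z -16.3 | abs u 55 z 166
78 x -41.2 z -19.1 | abs u 47 z 169
```

View pics/t5.png

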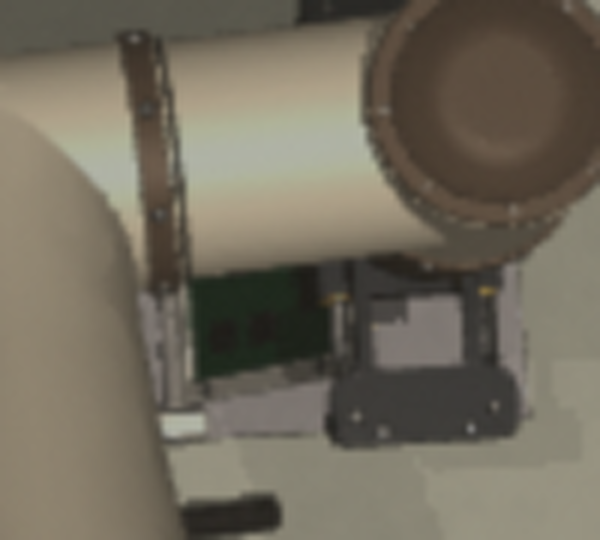

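Contact is made at about 2 N, as expected for the hinge torque. The gripper is just outside the frame's edge at (340,330), so I'm continuing along the arc.

```bash
python3 -m pendant '[[-1,-7,0,-4,0,0,0],[-1,-13,0,-7,0,0,0],[-1,-20,0,-10.5,0,0,0],[-1,-27,0,-13.5,0,0,0],[-1,-33,0,-16,0,0,0]]'; python3 -c "
from h import *
arc([77,79,81,83,85,87])"
```

```text
clock: 11.72
position: [496.4, -54.2, 166.7]
eef_rot: [[0.083, -0.997, 0.001], [-0.997, -0.083, 0.001], [-0.001, -0.001, -1.0]]
wrist_force: [-0.1, -2.0, -1.2]
opening: -0.0
u 53.9 z 166.7 along 0.3 F in (u,along,z) [ 2.  -0.3 -1.2]
77 x -4.5 z -1.5 | abs u 49 z 168
79 x -9.9 z -3.2 | abs u 44 z 170
81 x -15.4 z -4.8 | abs u 38 z 171
83 x -20.9 z -6.1 | abs u 33 z 173
85 x -26.5 z -7.3 | abs u 27 z 174
87 x -32.0 z -8.2 | abs u 22 z 175
```

```bash
python3 -m pendant '[[-1,-7,0,-2,0,0,0],[-1,-14,0,-4.5,0,0,0],[-1,-21,0,-6,0,0,0],[-1,-28,0,-7.5,0,0,0],[-1,-35,0,-8.5,0,0,0]]'; python3 -c "
from h import *
arc([90,92,94,96,98,100,102,104,106])"
```

```text
clock: 12.35
position: [493.4, -18.9, 175.3]
eef_rot: [[0.083, -0.997, 0.001], [-0.997, -0.083, 0.001], [-0.001, -0.001, -1.0]]
wrist_force: [0.5, -2.1, -0.4]
opening: 0.001
u 18.4 z 175.3 along 0.0 F in (u,along,z) [ 2.1  0.4 -0.4]
90 x -4.9 z -0.7 | abs u 14 z 176
92 x -10.2 z -0.9 | abs u 8 z 176
94 x -15.4 z -1.0 | abs u 3 z 176
96 x -20.7 z -0.8 | abs u -2 z 176
98 x -25.9 z -0.5 | abs u -8 z 176
100 x -31.2 z -0.0 | abs u -13 z 175
102 x -36.4 z 0.7 | abs u -18 z 175
104 x -41.6 z 1.6 | abs u -23 z 174
106 x -46.8 z 2.6 | abs u -28 z 173
```

```bash
python3 -m pendant '[[-1,-7,0,-1,0,0,0],[-1,-14,0,-1,0,0,0],[-1,-21,0,-1,0,0,0],[-1,-28,0,0,0,0,0],[-1,-35,0,0.5,0,0,0]]'; python3 -m pendant '[[-1,-7,0,1.3,0,0,0],[-1,-14,0,3,0,0,0],[-1,-21,0,5,0,0,0],[-1,-28,0,7.5,0,0,0],[-1,-35,0,10,0,0,0]]'; python3 -c "
from h import *
arc([113,116,119,122,125,128,131])"
```

```text
clock: 12.98
position: [490.5, 16.5, 174.8]
eef_rot: [[0.083, -0.997, 0.001], [-0.997, -0.083, 0.001], [-0.001, -0.001, -1.0]]
wrist_force: [-0.1, -1.5, -0.1]
opening: 0.005
clock: 13.6
position: [487.6, 51.8, 164.6]
eef_rot: [[0.083, -0.997, 0.001], [-0.997, -0.083, 0.001], [-0.001, -0.001, -1.0]]
wrist_force: [-0.3, -1.8, 0.3]
opening: 0.007
u -52.5 z 164.6 along -0.5 F in (u,along,z) [ 1.8 -0.5  0.3]
113 x 6.3 z -2.9 | abs u -46 z 168
116 x -1.2 z -0.0 | abs u -54 z 165
119 x -8.5 z 3.3 | abs u -61 z 161
122 x -15.6 z 6.9 | abs u -68 z 158
125 x -22.6 z 10.9 | abs u -75 z 154
128 x -29.3 z 15.3 | abs u -82 z 149
131 x -35.8 z 20.1 | abs u -88 z 145
```

```bash
python3 -m pendant '[[-1,-6,0,2.2,0,0,0],[-1,-12,0,5,0,0,0],[-1,-18,0,8.3,0,0,0],[-1,-24,0,11.8,0,0,0],[-1,-29,0,15.3,0,0,0]]'; python3 -c "
from h import *
arc([128,131,134,137,140,143]); crop('side',195,115,140,120,5,'s6')"
```

```text
clock: 14.22
position: [485.2, 81.2, 149.1]
eef_rot: [[0.083, -0.997, 0.001], [-0.997, -0.083, 0.001], [-0.001, -0.001, -1.0]]
wrist_force: [0.2, -1.5, 0.0]
opening: 0.006
u -81.9 z 149.1 along -0.7 F in (u,along,z) [1.5 0.1 0. ]
128 x 0.2 z -0.2 | abs u -82 z 149
131 x -6.3 z 4.5 | abs u -88 z 145
134 x -12.6 z 9.6 | abs u -95 z 139
137 x -18.6 z 15.1 | abs u -101 z 134
140 x -24.3 z 20.8 | abs u -106 z 128
143 x -29.7 z 26.8 | abs u -112 z 122
```

View pics/s6.png

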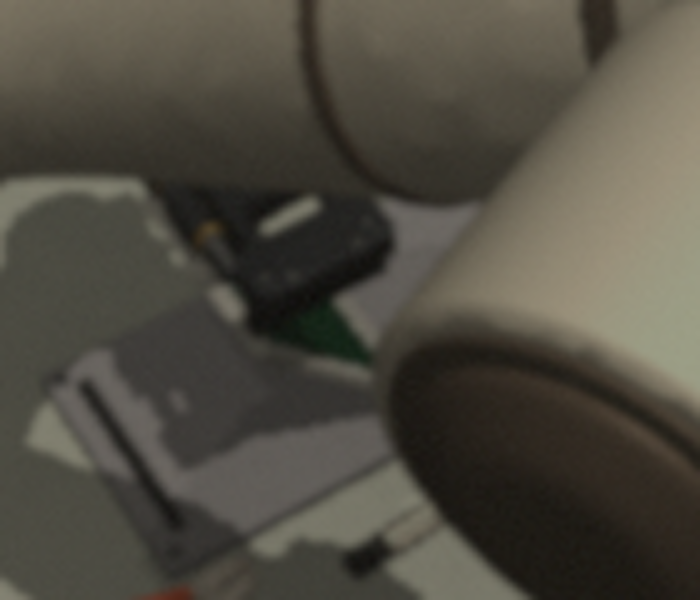

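The frame's edge at (230,300) is leaning over to the far side, with the fingers on its outer bar. I'm pressing on along the arc.

```bash
python3 -m pendant '[[-1,-5,0,4,0,0,0],[-1,-10,0,8,0,0,0],[-1,-15,0,12.2,0,0,0],[-1,-20,0,16.8,0,0,0],[-1,-24.5,0,21,0,0,0]]'; python3 -c "
from h import *
arc([140,143,146,149,152,155])"
```

```text
clock: 14.9
position: [483.0, 106.3, 127.4]
eef_rot: [[0.083, -0.997, 0.0], [-0.997, -0.083, 0.001], [-0.001, -0.001, -1.0]]
wrist_force: [0.5, -1.4, 0.3]
opening: 0.006
u -107.2 z 127.4 along -0.9 F in (u,along,z) [1.4 0.4 0.3]
140 x 0.9 z -0.9 | abs u -106 z 128
143 x -4.5 z 5.1 | abs u -112 z 122
146 x -9.6 z 11.4 | abs u -117 z 116
149 x -14.3 z 18.0 | abs u -122 z 109
152 x -18.8 z 24.9 | abs u -126 z 103
155 x -22.8 z 32.0 | abs u -130 z 95
```

```bash
python3 -m pendant '[[-1,-4,0,4.2,0,0,0],[-1,-8,0,8.7,0,0,0],[-1,-11.5,0,13.5,0,0,0],[-1,-15,0,18.5,0,0,0],[-1,-18,0,23.5,0,0,0]]'; python3 -c "
from h import *
arc([152,155,158,160,162,164,166])"
```

```text
clock: 15.52
position: [481.5, 124.5, 103.6]
eef_rot: [[0.083, -0.997, 0.0], [-0.997, -0.083, 0.001], [-0.001, -0.001, -1.0]]
wrist_force: [0.3, -1.5, -0.1]
opening: 0.004
u -125.4 z 103.6 along -1.1 F in (u,along,z) [ 1.5  0.2 -0.1]
152 x -0.5 z 1.1 | abs u -126 z 103
155 x -4.6 z 8.2 | abs u -130 z 95
158 x -8.3 z 15.4 | abs u -134 z 88
160 x -10.5 z 20.4 | abs u -136 z 83
162 x -12.6 z 25.5 | abs u -138 z 78
164 x -14.5 z 30.6 | abs u -140 z 73
166 x -16.2 z 35.8 | abs u -142 z 68
```

```bash
python3 -m pendant '[[-1,-3,0,5,0,0,0],[-1,-5.5,0,10,0,0,0],[-1,-8,0,15,0,0,0],[-1,-10,0,20,0,0,0],[-1,-12,0,25,0,0,0]]'; python3 -c "
from h import *
arc([162,164,166,168,170,172])
A=cv2.resize(optics.read_camera('top')[150:240,190:300,::-1],None,fx=3.5,fy=3.5,interpolation=cv2.INTER_CUBIC)
B=cv2.resize(optics.read_camera('side')[130:240,190:300,::-1],None,fx=3.5,fy=3.5,interpolation=cv2.INTER_CUBIC)
A=cv2.copyMakeBorder(A,0,B.shape[0]-A.shape[0],0,0,cv2.BORDER_CONSTANT); cv2.imwrite('pics/c7.png',np.hstack([A,B]))"
```

```text
clock: 16.15
position: [480.6, 136.6, 78.3]
eef_rot: [[0.083, -0.997, 0.001], [-0.997, -0.083, 0.001], [-0.001, -0.001, -1.0]]
wrist_force: [0.1, -1.3, 0.1]
opening: 0.008
u -137.6 z 78.3 along -1.1 F in (u,along,z) [ 1.3 -0.   0.1]
162 x -0.4 z 0.2 | abs u -138 z 78
164 x -2.3 z 5.3 | abs u -140 z 73
166 x -4.0 z 10.5 | abs u -142 z 68
168 x -5.6 z 15.8 | abs u -143 z 63
170 x -6.9 z 21.1 | abs u -145 z 57
172 x -8.1 z 26.5 | abs u -146 z 52
```

View pics/c7.png

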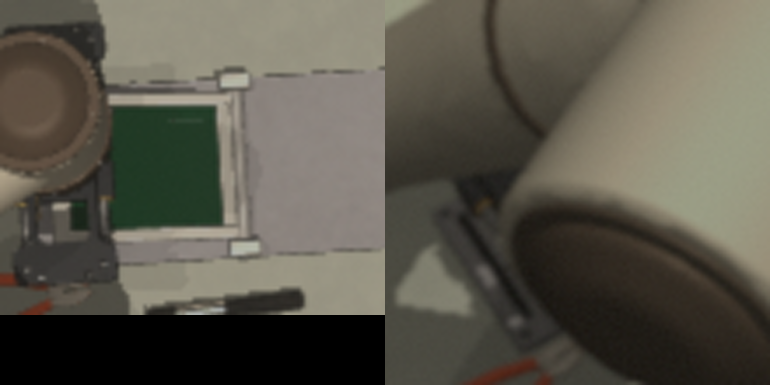

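The solder side is now facing up in the top view, with the bare green board at (110–222, 105–230), and the frame follows the fingers. I'm finishing slowly.

```bash
python3 -m pendant '[[-1,-2,0,4,0,0,0],[-1,-3.5,0,8,0,0,0],[-1,-5,0,12,0,0,0],[-1,-6,0,16,0,0,0],[-1,-7,0,20,0,0,0]]'; python3 -c "
from h import *
arc([170,172,174,176,178,180])"; python3 -m pendant '[[-1,-1,0,3,0,0,0],[-1,-1.5,0,6,0,0,0],[-1,-2,0,9,0,0,0],[-1,-2.5,0,12,0,0,0],[-1,-3,0,15,0,0,0]]'; python3 -c "
from h import *
arc([174,176,178,180])"
```

```text
clock: 16.88
position: [479.9, 143.8, 57.8]
eef_rot: [[0.083, -0.997, 0.0], [-0.997, -0.083, 0.001], [-0.001, -0.0, -1.0]]
wrist_force: [0.8, -1.0, 1.3]
opening: 0.005
u -144.8 z 57.8 along -1.3 F in (u,along,z) [1.1 0.8 1.3]
170 x 0.3 z 0.6 | abs u -145 z 57
172 x -0.9 z 6.0 | abs u -146 z 52
174 x -1.9 z 11.4 | abs u -147 z 46
176 x -2.7 z 16.8 | abs u -147 z 41
178 x -3.3 z 22.3 | abs u -148 z 36
180 x -3.7 z 27.8 | abs u -148 z 30
clock: 17.5
position: [479.6, 146.8, 42.6]
eef_rot: [[0.083, -0.997, 0.0], [-0.997, -0.083, 0.001], [-0.001, -0.0, -1.0]]
wrist_force: [-0.4, -1.1, 0.9]
opening: 0.003
u -147.8 z 42.6 along -1.3 F in (u,along,z) [ 1.1 -0.5  0.9]
174 x 1.1 z -3.8 | abs u -147 z 46
176 x 0.3 z 1.6 | abs u -147 z 41
178 x -0.3 z 7.1 | abs u -148 z 36
180 x -0.7 z 12.6 | abs u -148 z 30
```

```bash
python3 -m pendant '[[-1,0,0,2.2,0,0,0],[-1,0,0,4.4,0,0,0],[-1,0,0,6.6,0,0,0],[-1,0,0,8.8,0,0,0],[-1,0,0,10.5,0,0,0]]';  python3 -m pendant '[[-1,0,0,1,0,0,0],[-1,0,0,2,0,0,0],[-1,0,0,2.5,0,0,0],[-1,0,0,2.5,0,0,0]]'
```

```text
clock: 18.12
position: [479.8, 146.9, 32.0]
eef_rot: [[0.083, -0.997, 0.0], [-0.997, -0.083, 0.001], [-0.001, -0.0, -1.0]]
wrist_force: [-0.0, -0.3, 1.5]
opening: 0.006
clock: 18.62
position: [479.8, 147.0, 30.3]
eef_rot: [[0.083, -0.997, 0.001], [-0.997, -0.083, 0.001], [-0.001, -0.001, -1.0]]
wrist_force: [-2.2, -0.0, 7.2]
opening: 0.005
```

```bash
python3 -m pendant '[[-1,0,0,1,0,0,0],[-1,0,0,1.6,0,0,0],[-1,0,0,1.6,0,0,0]]'
```

```text
clock: 19.0
position: [479.9, 147.0, 30.2]
eef_rot: [[0.084, -0.996, 0.001], [-0.996, -0.084, 0.001], [-0.001, -0.001, -1.0]]
wrist_force: [-4.1, 0.0, 12.7]
opening: 0.008
```

It's firm at the stop: z stayed put while the force rose to 12.7 N. I'm lifting off and clearing the view.

```bash
python3 -m pendant '[[-1,0,0,-5,0,0,0],[-1,0,0,-30,0,0,0],[-1,0,0,-80,0,0,0],[-1,0,0,-130,0,0,0],[-1,0,0,-190,0,0,0]]'; python3 -m pendant '[[-1,60,0,-10,0,0,0],[-1,120,0,-20,0,0,0],[-1,180,0,-20,0,0,0],[-1,240,0,-20,0,0,0],[-1,300,0,-20,0,0,0]]';python3 -m pendant '[[-1,60,40,0,0,0,0],[-1,110,80,0,0,0,0],[-1,160,120,0,0,0,0],[-1,200,140,0,0,0,0],[-1,200,140,0,0,0,0]]'; python3 - <<'E'
from h import *
im=optics.read_camera("top")[:,:,::-1]; A=cv2.resize(im[150:250,80:330],None,fx=3,fy=3,interpolation=cv2.INTER_CUBIC)
im=optics.read_camera("side")[:,:,::-1]; B=cv2.resize(im[150:250,90:340],None,fx=3,fy=3,interpolation=cv2.INTER_CUBIC)
cv2.imwrite("pics/c8.png",np.vstack([A,B]))
E
```

```text
clock: 19.62
position: [478.7, 146.1, 221.1]
eef_rot: [[0.084, -0.996, -0.001], [-0.996, -0.084, -0.0], [-0.0, 0.001, -1.0]]
wrist_force: [1.5, 1.0, 0.5]
opening: 0.008
clock: 20.25
position: [503.5, -154.7, 241.1]
eef_rot: [[0.084, -0.996, -0.001], [-0.996, -0.084, 0.0], [-0.0, 0.001, -1.0]]
wrist_force: [0.8, 0.3, -0.6]
opening: 0.007
clock: 20.88
position: [378.4, -368.5, 240.6]
eef_rot: [[0.078, -0.997, -0.003], [-0.997, -0.078, 0.0], [-0.001, 0.002, -1.0]]
wrist_force: [0.8, 0.3, -0.4]
opening: 0.007
```

View pics/c8.png

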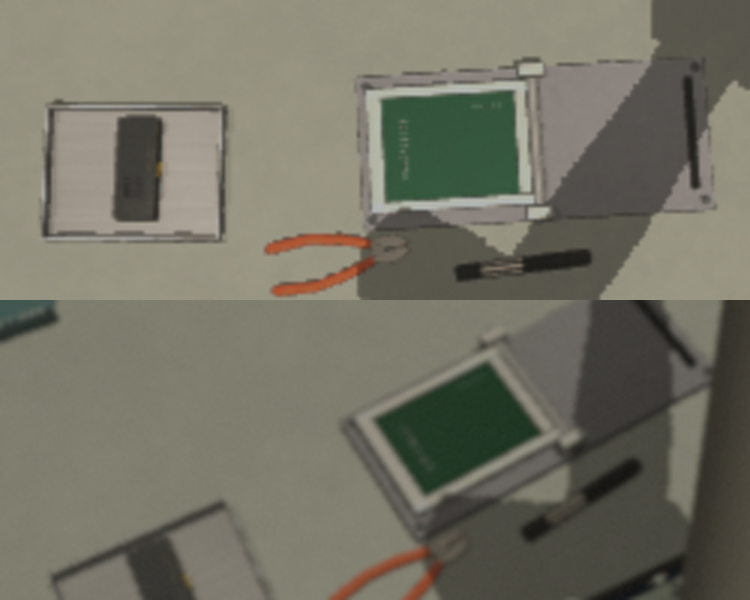

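The frame lies flat with the solder side up. Its outer corners are at (366,92) and (372,212) in the top half, and (353,421) and (425,507) in the side half. The case, cutters and marker are in place. I'll check the edge height across both views, then hand in.

```bash
python3 - <<'E'
from h import *
T=[(80+x/3-.3,150+y/3-.3) for x,y in[(366,92),(372,212)]]; S=[(90+x/3-.3,150+(y-300)/3-.3) for x,y in[(353,421),(425,507)]]
print(np.round(tri(T,S),1)); print(np.abs(robot.get_obs()["joint_vel"]).max(), robot.get_obs()["clock"])
print(job.close_job())
E
```

```text
[[537.4 163.5  27.    2.7]
 [418.6 149.   41.6   6.8]]
2.232722605611872 20.975
the job is handed in; nothing more can be done
None
```

The bit case is in the parts tray and the board's frame lies flat on the other side of the stand, solder side up. I handed the job in at about 21 s of the 69 s allowed.

- **Bit case:** I gripped it across its 42 mm width and set it down near the middle of the tray. Both cameras showed it lying flat inside the walls.
- **Frame:** I pushed the outer bar along its arc with shut fingers and slowed over the last part, with contact forces around 2 N. At the end the tool height stayed at 30.2 mm while the downward force rose to 12.7 N, which means the frame is on its stop.
- **Bystanders:** the side cutters and marker had not moved in the last pictures. I did not re-image the brush and mouse at the end; the arm only passed well above that side of the bench.
- **Check that disagreed:** measuring the frame's corner heights across the two cameras gave 27 mm at one corner, close to the expected 30 mm for its upper face. The other came out at 41.6 mm, but its two camera rays missed each other by 6.8 mm. I took that as a badly picked side-view pixel, because the tool height and force at the stop and the pictures all show the frame flat.

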